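Clamp the ECG recorder into its trolley cradle

TASK

Make the ECG recorder fast for the trolley's next trip: slide it along the cradle plate, without lifting it or shoving it hard, until it sits square and fully home against both steel stops, the one along the far edge and the one beside the clamp. Then push the hold-down clamp's handle down past its over-centre point until it rests on its stop and the rubber pad locks the recorder down with the recorder still home. Let go and leave the other things on the trolley where they stand.

Things in the scene. Friction and masses are not known exactly. Their poses are not given: they have to be found in the camera images.
- cradle: aluminium cradle plate, 220 (x) x 380 (y) x 6 mm, fixed to the table; origin under its centre at table level; x points to the far stop (away from the robot at yaw 0), y to the clamp side (left), z up. A 64 x 40 mm slotted rail on it along x, y = 84 to 148 mm, top 46 mm above the table, carries the clamp
- far_stop (a point): middle of the top edge of the far stop: an upright steel strip along the cradle's y, 175 mm long, 3 mm thick, rising 18 mm from the plate; the point is on its inner face (x = +80, y = -35, z = 24 mm in the cradle's frame)
- side_stop (a point): the same for the stop beside the clamp: a steel strip along the cradle's x, 105 mm long, 18 mm high, inner face at y = +75 mm in the cradle's frame (point at x = 0, z = 24 mm)
- home (a point): point on the plate's top where the recorder's origin lies when it is home against both stops (cradle frame x = +15, y = -20, z = +6 mm); axes as the cradle's, as the recorder's are then
- recorder: beige portable ECG recorder lying face up on four feet on the plate: 130 (x) x 190 (y) x 46 mm (z), 0.7 to 1.1 kg, plain upright sides; origin at the centre of its underside. Starts 18 to 45 mm short of home along x and y, turned up to 0.2 rad; slides under some 3 to 13 N. Screen, door and keys lie towards its -y end; the last 55 mm at its +y end are a bare cover
- clamp: base of the steel horizontal hold-down toggle clamp, bolted anywhere along the rail (cradle x = -35 to +25, y = 106 mm). Origin on the rail's top, 46 mm above the table; axes as the cradle's. It moves in its y-z plane: the arm (starts swung up) comes down towards -y over the recorder, the handle goes over and down to +y. Arm pivot at y = 0, z = 30 mm
- clamp_arm: the clamp's steel arm with spindle and pad; origin on its pivot, its y axis pointing away from the recorder along the bar, 6 degrees nose-up when clamped; swung up by 84 to 76 degrees at the start
- pad_face (a point): centre of the pressing face of the black rubber pad, 21 mm across, 15 mm high, on the spindle 58 mm from the arm's pivot and 30 mm below the bar. Clamped, it presses on the bare cover of the recorder 27 mm inside its +y side with about 57 N
- handle_grip (a point): point on the centre line of the handle's round black grip (20 mm thick, 85 mm long), 40 mm short of its end. Axes: y along the handle to its end, z square to it on the upper, inner face where it is pushed, x along the clamp's x. Open: 68 to 92 mm outside (+y of) the clamp's origin, 188 to 193 mm above the table. Locked: handle level, 119 mm outside, 90 mm above the table
- handle_tip (a point): end of the handle, on its centre line, 40 mm beyond handle_grip. Open, the handle leans 70 to 82 degrees up from level; pushed over, handle_grip moves first outward, then almost straight down
- handle (a joint): turn of the handle against its link, rad: 0 wide open (starts at 0 to 0.2), grows as the handle is pushed over; pad meets the recorder near 2.2; over-centre point 2.72; locked on its rigid stop 2.86. Pushed square at handle_grip it needs 1 to 6 N, then about 8 N to near the centre, then snaps to the stop; short of the centre it springs back
- gel_bottle: white gel bottle, 52 mm across, 170 mm tall, beyond the cradle's far edge; origin at the centre of its underside. Not to be disturbed
- spray_bottle: white trigger spray bottle, 84 mm across, 231 mm tall, right of the robot; origin at the centre of its underside. Not to be disturbed
- steel_dish: oval steel instrument dish with a thermometer in it, 136 x 236 mm, 38 mm high, to the right; origin at the centre of its underside. Not to be disturbed
- bulb_right: suction electrode, black rubber bulb on a steel cup, 38 mm across, 63 mm tall, standing off the cradle's right end; origin at the centre of its underside. Not to be disturbed
- bulb_near: the same with a brown bulb, standing just off the near edge of the cradle; origin at the centre of its underside. Not to be disturbed
- limb_clip: grey limb electrode clip, 30 x 90 mm, 33 mm high, lying on the cradle plate outside the clamp rail, under the clamp's handle; origin at the centre of its underside. Not to be disturbed
- limb_clip_b: the same, lying on the table to the left; origin at the centre of its underside. Not to be disturbed
- paper_roll: roll of chart paper standing on end, 52 mm across, 80 mm tall, near left; origin at the centre of its underside. Not to be disturbed

How it is judged:
By the outcome, as a careful person would: the job done as asked, in the order asked, and still so for the second after the job is handed in, with the robot touching nothing.
It also fails if it takes over 72 s, if anything falls off the work surface, if the arm or the gripper's body presses on something with over 40 N, if the wrist force passes 120 N, or if a joint passes its speed limit or range.

ROBOT

A 7-joint arm with a two-finger parallel gripper is mounted at the origin on the work surface. World frame = base frame: x ahead of the robot, y to its left, z up, the work surface at z = 0. Lengths are in m, angles in rad, forces in N, time in s.
With the tool pointing down it reaches from about 0.375 to 0.925 m from the base axis. Payload 3.1 kg.
Tool frame: the origin (TCP) lies between the finger pads; the fingertips stand 19 mm ahead of it and the grasp point (between the pads) is the TCP; z points along the fingers, y is the direction in which the jaws open and shut (so a half turn about z gives the same grasp; the last joint's range is limited). The gripper opens to 85 mm and grips with 20 to 120 N. Pads are 22 mm wide; open, the fingers measure 114 mm over their backs; the gripper's body (76 mm by 85 mm) begins 54 mm behind the grasp point. The pads swing forward as they close: fully open they stand 13 mm farther back than shut.
Start: joints at [-1.319, 0.383, 0.044, 1.598, -0.018, 1.161, -0.05], TCP at [0.223, 0.611, 0.25] pointing down, gripper open.
Joint ranges: [-2.61, 2.61], [-0.41, 2.15], [-1.48, 1.57], [0, 2.5], [-1.57, 4.71], [0.05, 1.97], [-2.85, 2.85]. Speed limits (rad/s): [2.79, 2.79, 3.14, 3.14, 3.14, 3.14, 3.14].

INTERFACE

Orientations are given as a unit quaternion [x, y, z, w].
In Python, from bench import move_ptp, movel, move_j, move_gripper, pause, inverse_kinematics, read_camera, camera_params, MotionError, sign_off, look_for, tip_of, read_time_s, read_qpos, read_joint_vel, read_effort, read_eef_pos, read_tcp_rot, read_ft_force, read_ft_torque, read_finger_gap gives the robot as it stands. Calls block until the motion is done:
- move_ptp(position, orientation): joint-space move of the TCP to a pose.
- movel(position, orientation=None, speed=0.15): straight line of the TCP; orientation=None keeps the orientation; speed is the mean speed in m/s.
- move_j(angles): joint-space move.
- move_gripper(opening, effort=None): finger opening in m; effort is the grip in N (None keeps the last); returns when the fingers have stopped.
- pause(seconds).
- inverse_kinematics(position, orientation): joint angles nearest the present ones, or None.
- read_camera(name): name is "scene" or "top" or "wrist"; returns the picture (384x512x3 uint8, red, green, blue); there is no depth.
- camera_params(name): a dict with "K" (3x3 intrinsics, pixels), "camera_from_world" (4x4, takes a point from world to camera coordinates). Camera axes: x right, y down, z forward; pixel columns grow to the right and rows downward; lengths in m; the calibration is good to about 2 mm. A picture is of the moment at which its call begins: read the wrist's pose just before it. camera_params takes no time and is no camera call; for the wrist camera it gives the pose at the moment of the call.
A pose or a line that the arm cannot do raises MotionError and nothing moves.
- sign_off(): hands the job in, once; it reports no verdict.
Trained networks look in the newest picture that a camera, given by its name, has taken for a name from the list of things; names that differ only in an ending like _2 or _b are one class to them, and where a whole thing is asked for, a point or a joint stands for the part that bears it (a point fixed in the world has none). Each returns a list of dicts, best first, with "confidence" (0 to 1); they miss things now and then, are a little off and sometimes report something else, mostly with a low value. They report only what shows in the picture. A call takes as long as a camera call.
- look_for(camera, name): "at" ([column, row] in pixels, amid what is visible of it).
- tip_of(camera, name): "at" ([column, row] in pixels: a listed point, or the origin of a listed thing).
Readings, each from a call of its own:
- read_time_s(): time.
- read_qpos(): joint angles.
- read_joint_vel(): joint speeds.
- read_effort(): joint torques, N m.
- read_eef_pos(): TCP position.
- read_tcp_rot(): TCP orientation.
- read_ft_force(): force on the tool from outside, world axes, zero at the start.
- read_ft_torque(): the same for the moment, N m.
- read_finger_gap(): finger opening in m.
Only numpy, scipy, OpenCV 4.12 (cv2) and the standard library are available. Lean on these libraries where they do the work, as an engineer would, in place of code of your own. Each camera call takes 0.05 s, during which the arm holds its last target.

## Working session

There is one attempt and no reset: what is moved stays moved. The work goes in short steps, each a Python script; the robot and the scene stay as the last script left them, time stands still between calls to the robot, and variables do not carry over. Pictures are saved under pics/ and viewed, and the job is handed in when it is done.

```bash
ls; mkdir -p pics; python3 - <<'E'
from bench import *
import cv2
for c in ["scene","top","wrist"]:
    im=read_camera(c); cv2.imwrite(f"pics/{c}0.png",im[:,:,::-1])
    p=camera_params(c); print(c,p["K"],p["camera_from_world"])
    for n in ["cradle","recorder","clamp","clamp_arm","limb_clip","bulb_near","bulb_right","gel_bottle","paper_roll","spray_bottle","steel_dish"]:
        print(n,[(d["at"],round(d["confidence"],2)) for d in tip_of(c,n)[:2]])
    for n in ["far_stop","side_stop","home","pad_face","handle_grip","handle_tip"]:
        print(n,[(d["at"],round(d["confidence"],2)) for d in tip_of(c,n)[:2]])
print(read_time_s(),read_ft_force(),read_tcp_rot())
E
```

```text
pics
scene [[433.20323225   0.         254.1976546 ]
 [  0.         433.20323225 191.12658479]
 [  0.           0.           1.        ]] [[-0.67320799  0.73926946 -0.01648216  0.40525269]
 [ 0.54505978  0.48104368 -0.68666354 -0.16153127]
 [-0.49970074 -0.47125114 -0.7267885   1.75627093]
 [ 0.          0.          0.          1.        ]]
cradle [([320.2, 228.4], 0.36)]
recorder [([262.4, 224.6], 0.82)]
clamp [([295.5, 244.0], 0.71)]
clamp_arm [([300.6, 238.1], 0.6)]
limb_clip [([386.5, 327.0], 0.75), ([321.3, 253.4], 0.61)]
bulb_near [([260.0, 191.2], 0.64), ([295.3, 245.1], 0.45)]
bulb_right [([202.8, 222.0], 0.68), ([286.6, 223.1], 0.29)]
gel_bottle [([242.2, 268.0], 0.83), ([266.3, 237.7], 0.61)]
paper_roll [([389.5, 274.7], 0.85)]
spray_bottle [([214.2, 149.2], 0.93), ([317.9, 252.6], 0.66)]
steel_dish [([148.6, 166.8], 0.55)]
far_stop [([249.1, 244.5], 0.91), ([295.9, 246.9], 0.44)]
side_stop [([283.4, 240.5], 0.85), ([267.2, 236.3], 0.21)]
home [([257.5, 236.6], 0.75)]
pad_face [([286.6, 222.9], 0.58)]
handle_grip [([320.4, 227.1], 0.78), ([264.6, 222.8], 0.69)]
handle_tip [
[... 1229 characters left out ...]
[  0.           0.           1.        ]] [[ 3.42549288e-01  9.39499798e-01  3.38131150e-04 -6.50551018e-01]
 [ 8.87788676e-01 -3.23812706e-01  3.27072771e-01 -4.23624867e-02]
 [ 3.07394294e-01 -1.11738356e-01 -9.44999094e-01  3.80832497e-01]
 [ 0.00000000e+00  0.00000000e+00  0.00000000e+00  1.00000000e+00]]
cradle []
recorder []
clamp []
clamp_arm []
limb_clip [([101.0, 376.1], 0.57)]
bulb_near []
bulb_right []
gel_bottle []
paper_roll [([183.9, 312.1], 0.59)]
spray_bottle []
steel_dish [([100.7, 375.7], 0.36)]
far_stop []
side_stop []
home []
pad_face []
handle_grip []
handle_tip []
2.7 [ 0.28594302 -0.22476909 -0.11759736] [ 1.73994849e-01  9.84746562e-01 -2.56945797e-05  1.81433230e-06]
```

View pictures.

```bash
python3 - <<'E'
import cv2
im=cv2.imread("pics/top0.png"); cv2.imwrite("pics/top0z.png",cv2.resize(im[135:255,150:320],None,fx=4.5,fy=4.5,interpolation=cv2.INTER_CUBIC))
im=cv2.imread("pics/scene0.png"); cv2.imwrite("pics/scene0z.png",cv2.resize(im[160:300,190:350],None,fx=4.2,fy=4.2,interpolation=cv2.INTER_CUBIC))
E
```

```text
(no output)
```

View pics/top0z.png

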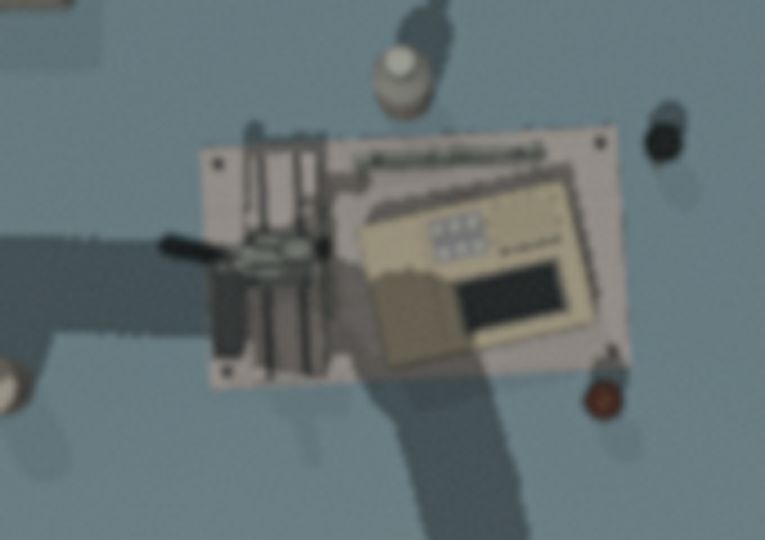

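View pics/scene0z.png

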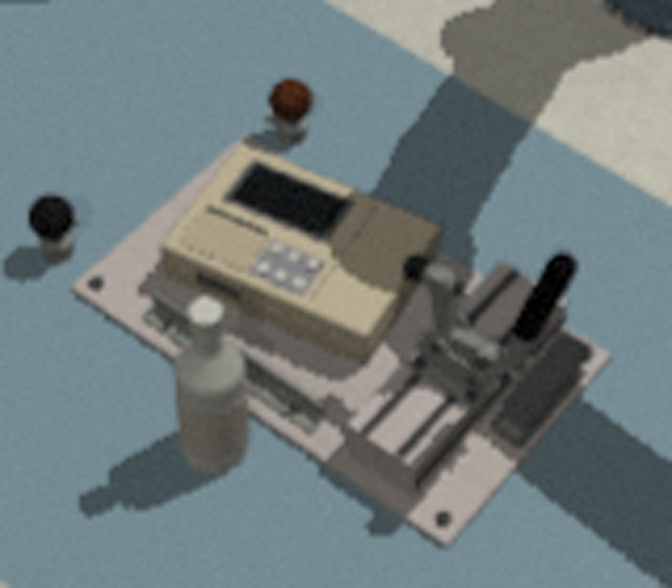

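View pics/top0.png

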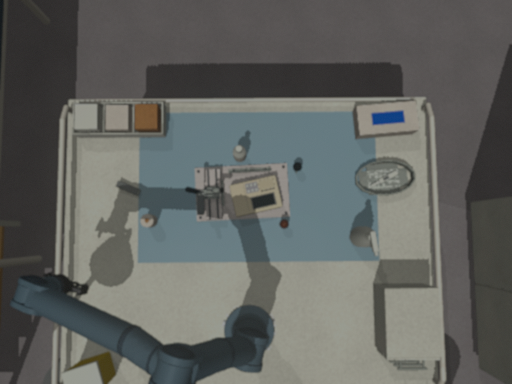

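```bash
cat > h.py <<'E'
from bench import *
import numpy as np, cv2
from scipy.spatial.transform import Rotation as R
def ray(P,uv):
    K,T=np.array(P["K"]),np.array(P["camera_from_world"])
    d=T[:3,:3].T@np.linalg.solve(K,[uv[0],uv[1],1]); c=-T[:3,:3].T@T[:3,3]
    return c,d
def onz(P,uv,z):
    c,d=ray(P,uv); return c+d*(z-c[2])/d[2]
def proj(P,X):
    K,T=np.array(P["K"]),np.array(P["camera_from_world"])
    X=np.atleast_2d(X); q=(K@(T[:3,:3]@X.T+T[:3,3:])).T
    return q[:,:2]/q[:,2:]
def down(yaw): # tool z down, tool y axis direction = world angle yaw
    y=np.array([np.cos(yaw),np.sin(yaw),0]); z=np.array([0,0,-1.]); x=np.cross(y,z)
    return R.from_matrix(np.stack([x,y,z],1)).as_quat()
def shot(c,name):
    P=camera_params(c); im=read_camera(c); cv2.imwrite(f"pics/{name}.png",im[:,:,::-1]); return P,im
E
python3 - <<'E'
from h import *
P=camera_params("top")
for z,pts in [(0.006,[(202,148),(615,125),(632,372),(210,388)]),(0.052,[(360,226),(565,178),(595,322),(388,367)])]:
    q=[onz(P,np.array(p)/4.5+[150,135],z)[:2].round(4) for p in pts]; print(q,np.mean(q,0))
W=camera_params("wrist"); T=np.array(W["camera_from_world"]); c=-T[:3,:3].T@T[:3,3]
Rt=R.from_quat(read_tcp_rot()); 
print("cam in tool",Rt.inv().apply(c-read_eef_pos()),"\n",Rt.as_matrix().T@T[:3,:3].T, Rt.as_matrix())
E
```

```text
[array([0.6533, 0.2181]), array([ 0.6723, -0.1597]), array([ 0.4463, -0.1722]), array([0.4344, 0.2097])] [0.551575 0.023975]
[array([0.576 , 0.0716]), array([ 0.6179, -0.1111]), array([ 0.4893, -0.1362]), array([0.4507, 0.0471])] [ 0.533475 -0.03215 ]
cam in tool [ 0.08464622  0.00041605 -0.12369991] 
 [[ 1.40972118e-04 -9.45003321e-01 -3.27060703e-01]
 [ 9.99999915e-01  6.14506971e-06  4.13271889e-04]
 [-3.88533497e-04 -3.27060733e-01  9.45003241e-01]] [[-9.39451585e-01  3.42681660e-01 -5.36813407e-06]
 [ 3.42681660e-01  9.39451583e-01 -5.12366671e-05]
 [-1.25147641e-05 -4.99739292e-05 -9.99999999e-01]]
```

```bash
python3 - <<'E'
from h import *
import json
move_ptp([0.46,0.03,0.32],down(np.pi/2+0.05))
print(read_time_s(),read_eef_pos(),read_qpos())
P,im=shot("wrist","w1")
json.dump({k:np.array(P[k]).tolist() for k in ["K","camera_from_world"]},open("w1.json","w"))
Z={"cradle":0,"recorder":.006,"clamp":.046,"limb_clip":.006,"bulb_near":0,"bulb_right":0,"gel_bottle":0,"far_stop":.024,"side_stop":.024,"home":.006,"pad_face":.1,"handle_grip":.19,"handle_tip":.23}
for n in Z:
    print(n,[(np.round(d["at"],1).tolist(),round(d["confidence"],2),onz(P,d["at"],Z[n])[:2].round(4).tolist()) for d in tip_of("wrist",n)[:2]])
cv2.imwrite("pics/w1z.png",cv2.resize(im[:,:,::-1],None,fx=1.55,fy=1.55,interpolation=cv2.INTER_CUBIC))
print(read_time_s())
E
```

```text
4.95 [0.4601126  0.03115609 0.32001579] [-0.78924579 -0.08185024  0.60873432  1.96949594  0.04954364  1.23953417
  1.42455506]
cradle [([409.3, 269.5], 0.37, [0.6749, 0.3432])]
recorder [([215.9, 193.1], 0.88, [0.5341, -0.033])]
clamp [([444.6, 295.2], 0.73, [0.6948, 0.3876]), ([315.7, 213.0], 0.7, [0.5454, 0.1336])]
limb_clip [([500.0, 224.8], 0.81, [0.5683, 0.4798]), ([347.1, 188.6], 0.68, [0.5142, 0.1926])]
bulb_near [([147.9, 122.4], 0.76, [0.4212, -0.1435])]
bulb_right []
gel_bottle [([250.9, 273.9], 0.55, [0.7011, 0.0353])]
far_stop [([229.4, 251.4], 0.97, [0.6376, -0.0059]), ([316.1, 225.4], 0.15, [0.5781, 0.1431])]
side_stop [([293.0, 210.9], 0.74, [0.553, 0.1005])]
home []
pad_face [([299.4, 237.9], 0.67, [0.5626, 0.1006])]
handle_grip [([413.1, 268.5], 0.81, [0.5453, 0.2118])]
handle_tip [([445.4, 295.9], 0.62, [0.548, 0.2219])]
5.65
```

View pics/w1z.png

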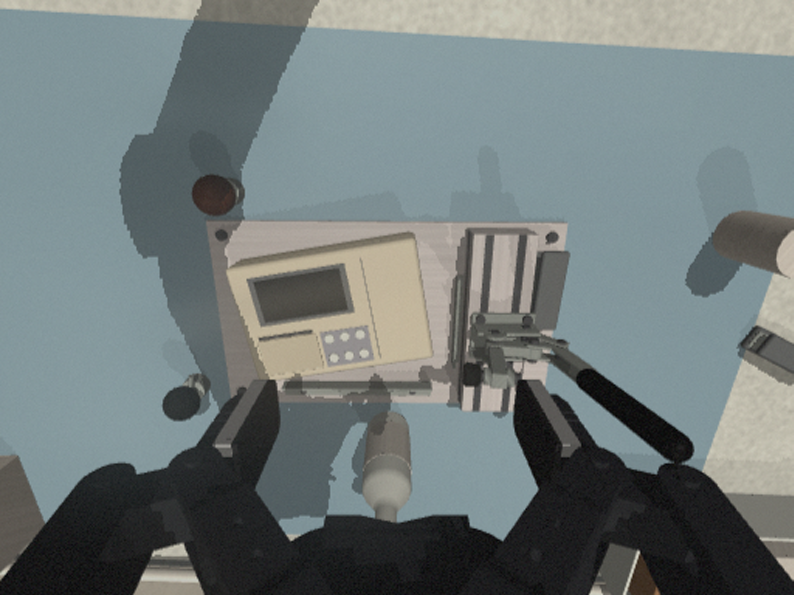

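```bash
python3 - <<'E'
from h import *
import json
from scipy.optimize import least_squares
P=json.load(open("w1.json")); s=1.55
f=lambda p,z:onz(P,(np.array(p)+.5)/s-.5,z)[:2]
C=[((208,222),(-.11,-.19,.006)),((567,222),(-.11,.19,.006)),((229.4*s,251.4*s),(.08,-.035,.024)),((293*s,210.9*s),(0,.075,.024))]
obs=np.array([f(p,m[2]) for p,m in C]); M=np.array([m[:2] for _,m in C])
Rm=lambda a:np.array([[np.cos(a),-np.sin(a)],[np.sin(a),np.cos(a)]])
r=least_squares(lambda v:((M@Rm(v[2]).T+v[:2])-obs).ravel(),[.55,.024,.05],loss="soft_l1",f_scale=.003)
print(r.x,r.fun.round(4)); x0,y0,a=r.x
loc=lambda w:Rm(a).T@(np.asarray(w)-[x0,y0])
# recorder top corners at z .052
q=np.array([f(p,.052) for p in [(229,268),(413,233),(432,355),(264,378)]]); 
print("rec corners cradle",[loc(w).round(4) for w in q], "c",loc(q.mean(0)), [np.linalg.norm(q[i]-q[(i+1)%4]).round(4) for i in range(4)])
d1=q[1]-q[0];d2=q[2]-q[3]; print("yaw rel",[np.arctan2(-d[0],d[1])-a for d in(d1,d2)])
print("clamp",loc([.5454,.1336]),"grip",loc([.5453,.2118]),"tip",loc([.548,.2219]),"pad",loc([.5626,.1006]))
print("bulbs",loc([.4212,-.1435]),loc(f((190,400),.03)),"gel",loc([.70,.0353]))
# scene triangulation of the handle grip
S=camera_params("scene")
def tri(a,b):
    A=[];B=[]
    for PP,uv in (a,b):
        c,d=ray(PP,uv); d=d/np.linalg.norm(d); Q=np.eye(3)-np.outer(d,d); A.append(Q);B.append(Q@c)
    return np.linalg.solve(sum(A),sum(B))
T=camera_params("top")
for n,w,sc in [("grip",(413.1,268.5),(320.4,227.1)),("tip",(445.4,295.9),(326.8,219.7)),("pad",(299.4,237.9),(286.6,222.9)),("clamp",(315.7,213),(295.5,244))]:
    X=tri((P,w),(S,sc)); print(n,X,loc(X[:2]), proj(S,X)-sc)
# predicted overlay
im=cv2.imread("pics/w1z.png")
w=lambda p:np.r_[Rm(a)@np.array(p[:2])+[x0,y0],p[2]]
for p in [(-.11,-.19,.006),(-.11,.19,.006),(.11,-.19,.006),(.08,-.1225,.024),(.08,.0525,.024),(-.0525,.075,.024),(.0525,.075,.024),(.11,.084,.046),(-.11,.084,.046),(-.11,.148,.046)]:
    u=(proj(P,w(p))[0]+.5)*s-.5; cv2.drawMarker(im,tuple(int(round(t)) for t in u),(0,0,255),cv2.MARKER_CROSS,9,1)
cv2.imwrite("pics/w1o.png",im[180:480,180:720])
E
```

```text
[0.5553415  0.0258655  0.04746457] [-0.0001 -0.0028  0.0015  0.0005 -0.0004  0.0009 -0.0009  0.0006]
rec corners cradle [array([-0.0725, -0.1525]), array([-0.1076,  0.0262]), array([0.0209, 0.0484]), array([ 0.0491, -0.1305])] c [-0.02750612 -0.05209736] [np.float64(0.1821), np.float64(0.1304), np.float64(0.1811), np.float64(0.1235)]
yaw rel [np.float64(0.19392917415161515), np.float64(0.15626823563138542)]
clamp [-0.00481866  0.10808486] grip [-0.00120821  0.18620153] tip [0.00196796 0.19616205] pad [0.01079623 0.07430594]
bulbs [-0.14202627 -0.16281018] [ 0.0911212  -0.22655132] gel [0.14494321 0.0025603 ]
grip [0.54381009 0.20951521 0.1925778 ] [-0.00280485  0.18399001] [[ 0.16723444 -0.00934794]]
tip [0.54300285 0.22127497 0.23405514] [-0.00305321  0.19577483] [[-1.2373902   0.11369677]]
pad [0.55061374 0.09428116 0.12354684] [-0.00147634  0.06856293] [[0.48028754 0.10136335]]
clamp [0.547014   0.13244516 0.04471105] [-0.00326127  0.10685474] [[0.57372403 0.06989227]]
```

View pics/w1o.png

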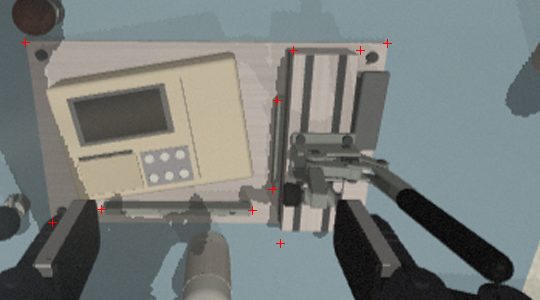

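```bash
cat >> h.py <<'E'
X0,Y0,A=0.5553,0.0259,0.0475
def W(x,y,z):
    c,s=np.cos(A),np.sin(A); return np.array([X0+c*x-s*y,Y0+s*x+c*y,z])
def L(w):
    c,s=np.cos(A),np.sin(A); d=np.asarray(w)[:2]-[X0,Y0]; return np.array([c*d[0]+s*d[1],-s*d[0]+c*d[1],w[2]])
def F():
    f=np.asarray(read_ft_force()); c,s=np.cos(A),np.sin(A); return np.array([c*f[0]+s*f[1],-s*f[0]+c*f[1],f[2]])
def push(axis,start,stop,fixed,z,step,fstop,f0,speed=0.04,verb=True):
    """advance TCP along cradle axis till the reaction exceeds fstop"""
    v=start
    while v<stop-1e-6:
        v=min(v+step,stop)
        p=(v,fixed) if axis==0 else (fixed,v)
        movel(W(*p,z),speed=speed)
        f=F()-f0; e=L(read_eef_pos())
        if verb: print(round(v,4),e.round(4),f.round(1),"t",round(read_time_s(),2))
        if -f[axis]>fstop: return v,f
    return v,f
E
python3 - <<'E'
from h import *
q=down(np.pi/2+A)
move_gripper(0.085)
move_ptp(W(-.138,-.045,.12),q)
movel(W(-.138,-.045,.034),q,speed=.15)
pause(.1); f0=F(); print(L(read_eef_pos()),f0,read_time_s())
np.save("f0.npy",f0)
print(push(0,-.138,-.090,-.045,.034,.012,9,f0))
E
```

```text
[-0.13639509 -0.04477734  0.03518455] [0.54401986 0.06159849 0.03736894] 7.55
-0.126 [-0.1255 -0.045   0.0341] [-0.9 -0.9 -1.5] t 8.0
-0.114 [-0.1137 -0.045   0.034 ] [-0.6 -0.6 -0.6] t 8.45
-0.102 [-0.1045 -0.0441  0.0333] [-6.2  1.6  3.7] t 8.9
-0.09 [-0.0903 -0.0448  0.0337] [-2.2  0.4 -1.6] t 9.35
(-0.09000000000000001, array([-2.23573482,  0.44914318, -1.58752631]))
```

```bash
python3 - <<'E'
from h import *
f0=np.load("f0.npy")
print(push(0,-.09,-.070,-.045,.034,.01,14,f0))
P,im=shot("wrist","w2"); S,i2=shot("scene","s2")
cv2.imwrite("pics/w2z.png",cv2.resize(im[:,:,::-1],None,fx=1.55,fy=1.55))
cv2.imwrite("pics/s2z.png",cv2.resize(i2[160:300,190:350,::-1],None,fx=4.2,fy=4.2,interpolation=cv2.INTER_CUBIC))
E
```

```text
-0.08 [-0.0797 -0.045   0.034 ] [-2.2  0.8 -0.9] t 9.75
-0.07 [-0.0696 -0.0451  0.0341] [-2.6  1.5 -0.5] t 10.15
(-0.07, array([-2.61628083,  1.52617622, -0.54599258]))
```

View pics/w2z.png

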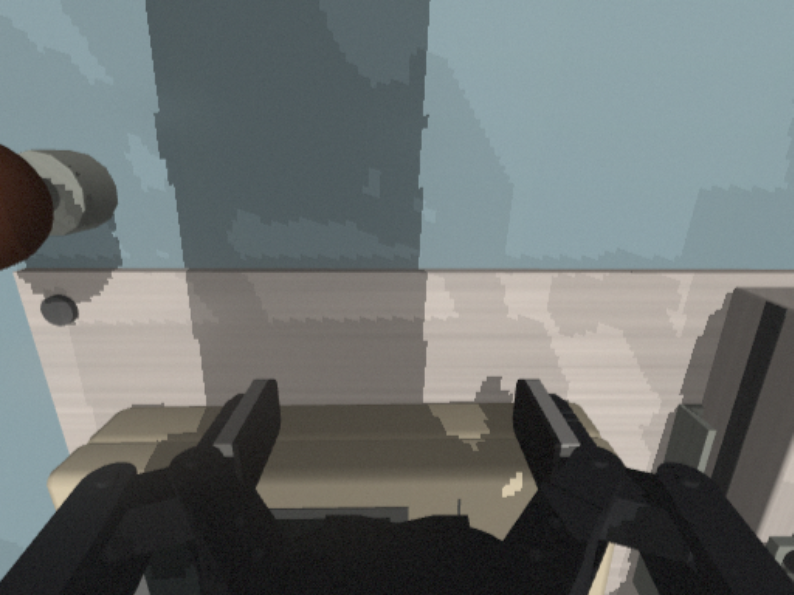

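View pics/s2z.png

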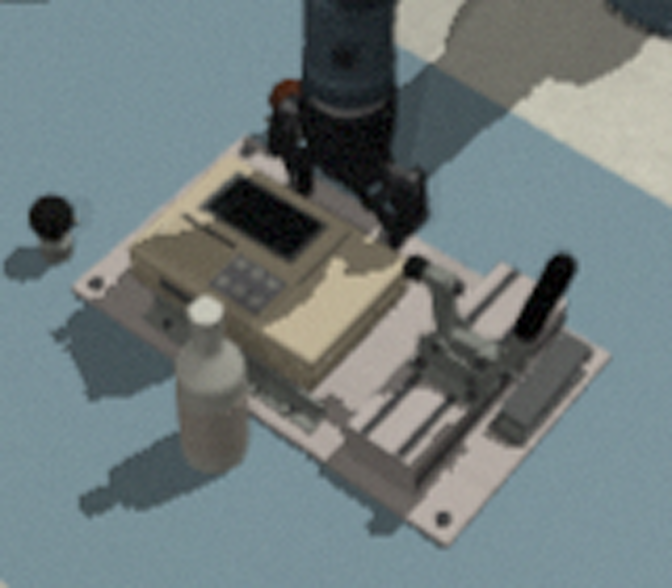

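```bash
python3 - <<'E'
from h import *
f0=np.load("f0.npy")
print(push(0,-.07,-.054,-.045,.034,.0025,9,f0,speed=.02))
E
```

```text
-0.0675 [-0.0691 -0.045   0.0339] [-5.6  0.8  4.8] t 10.53
-0.065 [-0.0663 -0.0448  0.0338] [-4.9  1.8  2. ] t 10.8
-0.0625 [-0.0629 -0.0453  0.0337] [-4.1  0.6 -2.9] t 11.07
-0.06 [-0.0622 -0.0454  0.0336] [-7.4  0.9  3.8] t 11.35
-0.0575 [-0.0623 -0.0454  0.0334] [-11.7   0.6   8.4] t 11.62
(-0.057499999999999996, array([-11.71427975,   0.6212594 ,   8.36060221]))
```

```bash
python3 - <<'E'
from h import *
q=down(np.pi/2+A)
movel(W(-.085,-.045,.034),speed=.15)
movel(W(-.085,-.06,.13),speed=.2)
for y in (A,A+np.pi,A-np.pi):
    print(y,inverse_kinematics(W(.01,-.185,.13),down(y)))
print(read_qpos(),read_time_s())
P,im=shot("top","t3"); S,i2=shot("scene","s3")
print([ (n,tip_of("top",n)[:1],tip_of("scene",n)[:1]) for n in ("recorder",)])
E
```

```text
0.0475 [-0.55025675  0.6187557   0.98045047  1.86349197 -0.61179462  0.9953887
  0.74440514]
3.189092653589793 [ 1.10497421  0.81633031 -1.24807365  1.78720314  0.84007546  1.18881474
  2.7833276 ]
-3.0940926535897932 [ 1.10497421  0.81633031 -1.24807365  1.78720314  0.84007546  1.18881474
  2.7833276 ]
[-0.65403602  0.25514504  0.72070849  2.13879293 -0.22994658  0.82168095
  1.82709156] 12.5917
[('recorder', [{'at': [257.5, 188.9], 'confidence': 0.72}], [{'at': [250.5, 227.5], 'confidence': 0.62}])]
```

```bash
python3 - <<'E'
from h import *
q=down(A)
move_ptp(W(.01,-.19,.13),q)
move_gripper(0.062)
movel(W(.01,-.19,.034),q,speed=.15)
pause(.15); f0=F(); print(L(read_eef_pos()),f0,read_time_s()); np.save("f0y.npy",f0)
S,i2=shot("scene","s4")
cv2.imwrite("pics/s4z.png",cv2.resize(i2[150:290,180:340,::-1],None,fx=4.2,fy=4.2,interpolation=cv2.INTER_CUBIC))
E
```

```text
[ 0.01106457 -0.19053521  0.03532258] [-0.24775881  0.61716518 -0.09836158] 15.0917
```

View pics/s4z.png

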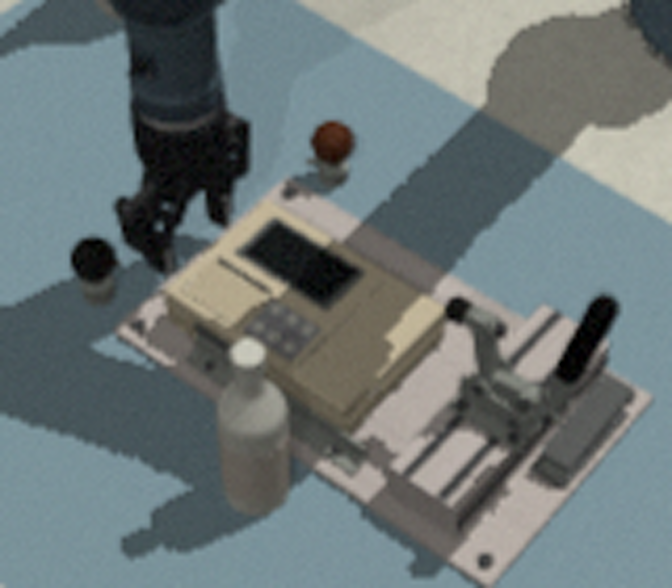

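```bash
python3 - <<'E'
from h import *
f0=np.load("f0y.npy")
v,f=push(1,-.19,-.134,.01,.034,.008,11,f0)
if v>-.1345: push(1,v,-.117,.01,.034,.0025,9.5,f0,speed=.02)
E
```

```text
-0.182 [ 0.0102 -0.1811  0.034 ] [0.1 0.7 0.3] t 15.49
-0.174 [ 0.0101 -0.1734  0.0339] [ 1.1 -0.6  0.2] t 15.84
-0.166 [ 0.0098 -0.1674  0.0343] [-0.2 -4.5  1.1] t 16.19
-0.158 [ 0.0098 -0.159   0.0343] [-1.  -5.1  2. ] t 16.54
-0.15 [ 0.0098 -0.1509  0.0343] [-1.2 -5.9  2.1] t 16.89
-0.142 [ 0.0098 -0.1429  0.0343] [-0.6 -5.4  2.4] t 17.24
-0.134 [ 0.0099 -0.1348  0.0343] [-0.1 -5.8  2. ] t 17.59
-0.1315 [ 0.0098 -0.1327  0.0343] [-0.9 -6.4  2.3] t 17.87
-0.129 [ 0.0098 -0.1304  0.0343] [-1.7 -6.   2.6] t 18.14
-0.1265 [ 0.0098 -0.1279  0.0343] [-1.4 -6.7  2.5] t 18.42
-0.124 [ 0.0098 -0.1267  0.0343] [-0.6 -8.6  1.6] t 18.69
-0.1215 [ 0.0098 -0.1267  0.0344] [  1.4 -12.   -0.9] t 18.97
```

```bash
python3 - <<'E'
from h import *
movel(W(.01,-.15,.034),speed=.15)
movel(W(.0,-.15,.13),speed=.25)
q=down(np.pi/2+A)
move_gripper(0.085)
move_ptp(W(-.10,-.02,.12),q)
movel(W(-.085,-.02,.034),q,speed=.15)
pause(.15); f0=F(); print(L(read_eef_pos()),f0,read_time_s())
v,f=push(0,-.085,-.067,-.02,.034,.009,11,f0)
push(0,v,-.052,-.02,.034,.0025,10,f0,speed=.02)
E
```

```text
[-0.08410739 -0.0200997   0.03496288] [0.07222553 0.08685834 0.42629807] 22.075
-0.076 [-0.0753 -0.0199  0.0343] [ 0.1  0.4 -0.4] t 22.45
-0.067 [-0.0666 -0.02    0.034 ] [ 0.7  0.9 -0.1] t 22.82
-0.0645 [-0.0644 -0.02    0.034 ] [-0.2  0.7 -0.4] t 23.1
-0.062 [-0.0623 -0.02    0.0339] [-1.1 -1.3 -0.1] t 23.38
-0.0595 [-0.0622 -0.0201  0.0334] [-4.4  0.3  4. ] t 23.65
-0.057 [-0.0622 -0.0202  0.0329] [-8.2  0.5  5.8] t 23.93
-0.0545 [-0.0623 -0.0203  0.0325] [-11.7   0.6   9.7] t 24.2
```

```bash
python3 - <<'E'
from h import *
import json
movel(W(-.09,-.02,.034),speed=.15)
movel(W(-.11,-.01,.28),speed=.3)
pause(.1)
print(read_time_s())
P,im=shot("wrist","w5")
json.dump({k:np.array(P[k]).tolist() for k in ["K","camera_from_world"]},open("w5.json","w"))
for n,z in dict(recorder=.006,far_stop=.024,side_stop=.024,clamp=.046,handle_grip=.19,handle_tip=.234).items():
    print(n,[(np.round(d["at"],1).tolist(),round(d["confidence"],2),L(onz(P,d["at"],z)).round(4).tolist()) for d in tip_of("wrist",n)[:2]])
s=1.55
o=cv2.resize(im[:,:,::-1],None,fx=s,fy=s,interpolation=cv2.INTER_CUBIC)
cv2.imwrite("pics/w5z.png",o)
for p in [(-.05,-.115,.052),(-.05,.075,.052),(.08,.075,.052),(.08,-.115,.052),(.08,-.1225,.024),(.08,.0525,.024),(-.0525,.075,.024),(.0525,.075,.024),(-.11,-.19,.006),(-.11,.19,.006)]:
    u=(proj(P,W(*p))[0]+.5)*s-.5; cv2.drawMarker(o,tuple(int(round(t)) for t in u),(0,0,255),cv2.MARKER_CROSS,9,1)
cv2.imwrite("pics/w5o.png",o)
for y in (A,A+np.pi): print(inverse_kinematics(W(-.004,.13,.214),down(y)))
E
```

```text
25.6583
recorder [([251.0, 230.2], 0.82, [0.0081, -0.0176, 0.006])]
far_stop []
side_stop [([309.1, 230.6], 0.95, [-0.0005, 0.0739, 0.024]), ([320.6, 268.0], 0.55, [0.0682, 0.0974, 0.024])]
clamp [([332.4, 236.0], 0.61, [-0.0029, 0.1043, 0.046])]
handle_grip [([454.8, 309.4], 0.71, [0.0002, 0.186, 0.19])]
handle_tip [([500.5, 344.0], 0.71, [-0.005, 0.1915, 0.234]), ([506.9, 165.3], 0.42, [-0.1552, 0.1512, 0.234])]
[-0.97796089  0.32246796  0.74680376  1.8652634  -0.25084166  1.04970439
 -0.08309486]
[-0.01534149  0.2918068  -0.39061536  1.82021458  0.12633429  1.05389676
  2.73542545]
```

View pics/w5o.png

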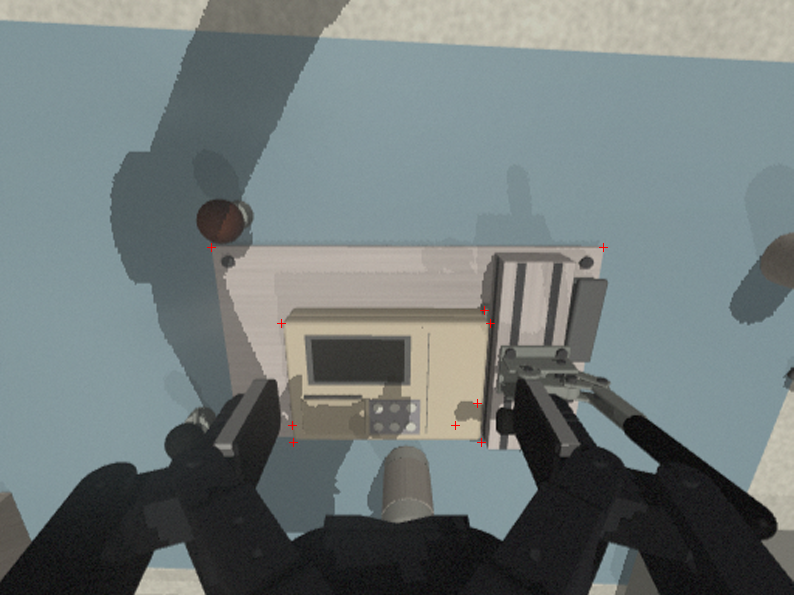

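```bash
cat > hp.py <<'E'
from h import *
CX,CY=-.003,.106
def tcp(th):
    t=np.radians(th); H=np.array([13+36*max(th,0)/74,44.]); G=H+106*np.array([np.cos(t),np.sin(t)])
    C=(G+10*np.array([-np.sin(t),np.cos(t)]))/1000
    return W(CX,CY+C[0]-.011,.046+C[1]+.019)
E
python3 - <<'E'
from hp import *
q=down(A)
move_gripper(0.0)
move_ptp(W(CX,.128,.28),q)
movel(W(CX,.135,tcp(80)[2]),q,speed=.15)
pause(.15); f0=F(); np.save("f0h.npy",f0); print(L(read_eef_pos()),f0,read_time_s(),read_finger_gap())
for th in (80,74,68,62,56):
    movel(tcp(th),speed=.06)
    print(th,L(tcp(th)).round(4),L(read_eef_pos()).round(4),(F()-f0).round(1),round(read_time_s(),2))
S,i2=shot("scene","s6")
for n in("handle_grip","handle_tip"): print(n,[(d["at"],d["confidence"]) for d in tip_of("scene",n)[:2]])
cv2.imwrite("pics/s6z.png",cv2.resize(i2[150:290,240:400,::-1],None,fx=4.2,fy=4.2,interpolation=cv2.INTER_CUBIC))
E
```

```text
[-0.00183266  0.13486435  0.21667851] [-0.22439214 -0.32703786  0.19816975] 28.9167 -0.0003537556985380646
80 [-0.003   0.1555  0.2151] [-0.0032  0.1563  0.215 ] [ 0.3 -1.  -0.7] 29.41
74 [-0.003   0.1636  0.2137] [-0.0031  0.164   0.2135] [-0.  -0.3 -0.6] 29.7
68 [-0.003   0.1715  0.211 ] [-0.0029  0.172   0.211 ] [-0.4 -0.5 -0.5] 29.99
62 [-0.003   0.1791  0.2073] [-0.003   0.1796  0.2071] [1.2 0.6 0.9] 30.28
56 [-0.003   0.1862  0.2025] [-0.0027  0.1867  0.2025] [ 0.9 -1.6  1. ] 30.57
handle_grip [([259.1, 193.0], 0.66), ([326.4, 232.4], 0.54)]
handle_tip [([335.0, 229.5], 0.76)]
```

View pics/s6z.png

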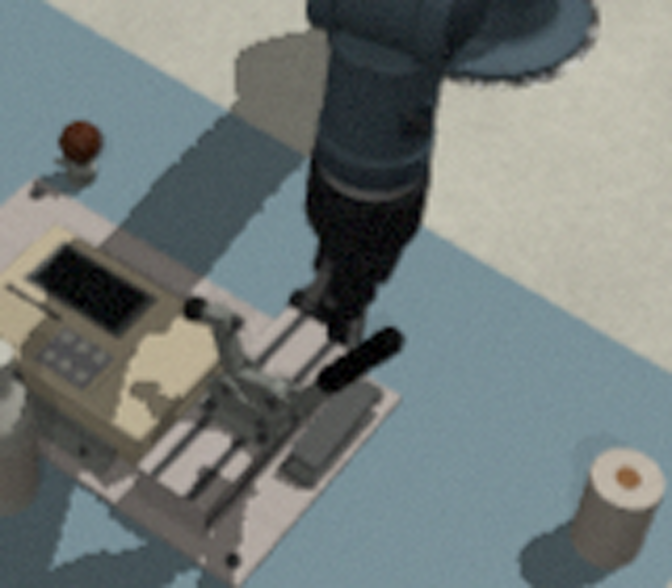

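```bash
cat >> hp.py <<'E'
def inplane(P,uv):
    c,d=ray(P,uv); n=W(1,0,0)-W(0,0,0); t=n@(W(CX,0,0)-c)/(n@d); return L(c+t*d)
E
python3 - <<'E'
from hp import *
S=camera_params("scene")
print(inplane(S,(326.4,232.4)),inplane(S,(335,229.5)),"corner",L(read_eef_pos())+[0,.011,-.019])
f0=np.load("f0h.npy")
for th in (50,44,38,32):
    movel(tcp(th),speed=.06)
    print(th,L(tcp(th)).round(4),L(read_eef_pos()).round(4),(F()-f0).round(1),round(read_time_s(),2))
S,i2=shot("scene","s7")
for n in("handle_grip","handle_tip"): print(n,[(d["at"],round(d["confidence"],2),inplane(S,d["at"]).round(3)) for d in tip_of("scene",n)[:2]])
cv2.imwrite("pics/s7z.png",cv2.resize(i2[150:290,240:400,::-1],None,fx=4.2,fy=4.2,interpolation=cv2.INTER_CUBIC))
E
```

```text
[-0.003       0.20467587  0.18429382] [-0.003       0.2290114   0.21698969] corner [-0.00320628  0.19738392  0.18329493]
50 [-0.003   0.1928  0.1966] [-0.0024  0.193   0.197 ] [ 1.1 -2.6  3.4] 31.02
44 [-0.003   0.1987  0.1898] [-0.0015  0.1983  0.1914] [ 0.6 -2.5  8.7] 31.32
38 [-0.003   0.2039  0.1821] [-0.0007  0.2019  0.185 ] [-0.4 -4.6 10.7] 31.63
32 [-0.003   0.2082  0.1737] [-0.0015  0.2012  0.1739] [ 2.2 -7.4  4. ] 31.94
handle_grip [([330.8, 245.6], 0.59, array([-0.003,  0.226,  0.139]))]
handle_tip [([344.7, 247.2], 0.83, array([-0.003,  0.268,  0.167]))]
```

View pics/s7z.png

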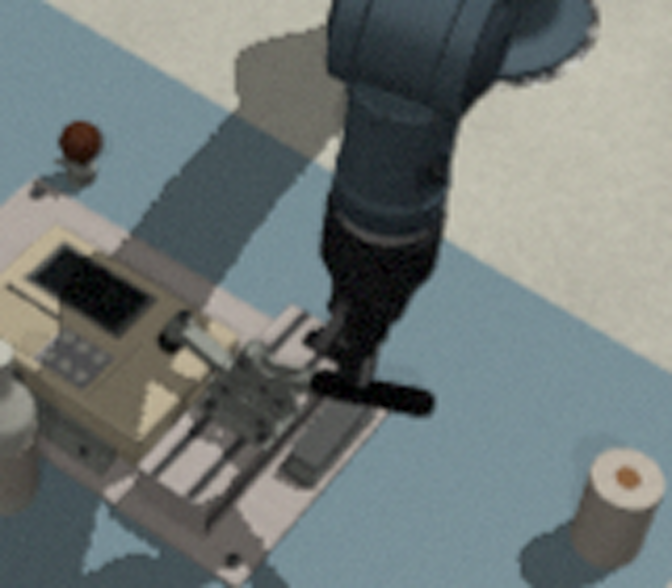

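```bash
python3 - <<'E'
from hp import *
f0=np.load("f0h.npy")
for z in (.166,.158,.150,.143,.137,.132):
    movel(W(CX,.214,z),speed=.06)
    f=F()-f0; print(z,L(read_eef_pos()).round(4),f.round(1),round(read_time_s(),2))
    if f[2]>30: break
S,i2=shot("scene","s8")
for n in("handle_grip","handle_tip"): print(n,[(d["at"],round(d["confidence"],2),inplane(S,d["at"]).round(3)) for d in tip_of("scene",n)[:2]])
cv2.imwrite("pics/s8z.png",cv2.resize(i2[150:290,240:400,::-1],None,fx=4.2,fy=4.2,interpolation=cv2.INTER_CUBIC))
E
```

```text
0.166 [-0.0034  0.2126  0.1654] [ 0.3 -2.4  2.6] 32.4
0.158 [-0.0032  0.2145  0.1583] [-0.2 -1.6  4.4] 32.68
0.15 [-0.0031  0.2156  0.1506] [ 0.3 -1.3  5.8] 32.97
0.143 [-0.0032  0.2164  0.1435] [-0.7  0.   4.3] 33.23
0.137 [-0.0034  0.2164  0.1369] [0.7 1.5 1.1] 33.48
0.132 [-0.0039  0.2141  0.1311] [0.4 1.4 0.5] 33.73
handle_grip [([330.7, 253.3], 0.84, array([-0.003,  0.23 ,  0.104]))]
handle_tip [([389.1, 277.4], 0.65, array([-0.003,  0.41 ,  0.152])), ([340.6, 259.7], 0.57, array([-0.003,  0.264,  0.102]))]
```

View pics/s8z.png

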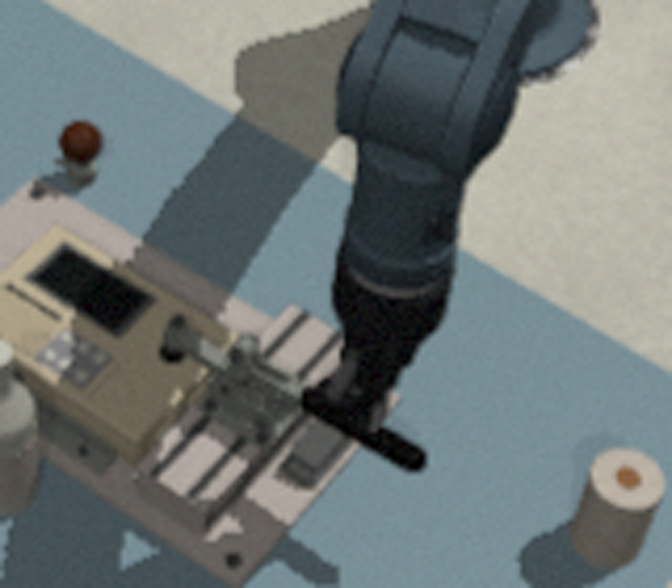

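```bash
python3 - <<'E'
from hp import *
f0=np.load("f0h.npy")
for z in np.arange(.1295,.1085,-.0025):
    movel(W(CX,.214,z),speed=.03)
    f=F()-f0; print(round(z,4),L(read_eef_pos()).round(4),f.round(1),round(read_time_s(),2))
    if f[2]>14: break
S,i2=shot("scene","s9")
for n in("handle_grip","handle_tip","pad_face"): print(n,[(d["at"],round(d["confidence"],2),inplane(S,d["at"]).round(3)) for d in tip_of("scene",n)[:2]])
E
```

```text
0.1295 [-0.0033  0.2137  0.1291] [-0.   0.7 -0.1] 34.13
0.127 [-0.0032  0.2139  0.1267] [0.4 1.  1. ] 34.38
0.1245 [-0.0032  0.2139  0.1242] [-0.1  1.5  0.8] 34.63
0.122 [-0.0032  0.214   0.1218] [-0.6  0.6  0.3] 34.88
0.1195 [-0.0024  0.2141  0.1203] [ 0.1 -0.4  5.2] 35.13
0.117 [-0.0019  0.2141  0.1194] [-3.5 -1.1 12.7] 35.38
0.1145 [-0.0013  0.214   0.1186] [-6.3 -2.  20.8] 35.63
handle_grip [([328.2, 254.1], 0.59, array([-0.003,  0.222,  0.093]))]
handle_tip [([342.1, 264.9], 0.69, array([-0.003,  0.272,  0.083]))]
pad_face [([280.9, 236.4], 0.56, array([-0.003,  0.046,  0.036]))]
```

```bash
python3 - <<'E'
from hp import *
import json
movel(W(CX,.212,.125),speed=.05)
movel(W(CX,.19,.24),speed=.25)
move_ptp(W(-.12,.0,.30),down(np.pi/2+A)); pause(.2)
print(read_time_s(),(F()).round(1))
P,im=shot("wrist","w10"); S,i2=shot("scene","s10")
s=1.55
for n in("handle_grip","handle_tip","pad_face"): print(n,[(d["at"],round(d["confidence"],2),inplane(S,d["at"]).round(3)) for d in tip_of("scene",n)[:2]])
for n,z in dict(recorder=.006,handle_grip=.09,handle_tip=.09,limb_clip=.006,bulb_near=0,gel_bottle=0,side_stop=.024,far_stop=.024).items():
    print(n,[(np.round(d["at"],1).tolist(),round(d["confidence"],2),L(onz(P,d["at"],z)).round(4).tolist()) for d in tip_of("wrist",n)[:2]])
o=cv2.resize(im[:,:,::-1],None,fx=s,fy=s,interpolation=cv2.INTER_CUBIC)
cv2.imwrite("pics/w10z.png",o)
cv2.imwrite("pics/s10z.png",cv2.resize(i2[150:300,190:400,::-1],None,fx=3.8,fy=3.8,interpolation=cv2.INTER_CUBIC))
E
```

```text
38.45 [ 0.3 -0.1 -0.1]
handle_grip [([328.4, 256.9], 0.55, array([-0.003,  0.225,  0.08 ]))]
handle_tip [([340.0, 265.3], 0.64, array([-0.003,  0.266,  0.075]))]
pad_face [([278.1, 236.7], 0.45, array([-0.003,  0.035,  0.025]))]
recorder [([241.1, 230.3], 0.73, [0.0119, -0.024, 0.006])]
handle_grip [([414.1, 251.7], 0.81, [0.0022, 0.2274, 0.09])]
handle_tip [([440.7, 249.4], 0.71, [-0.0016, 0.2645, 0.09])]
limb_clip [([358.5, 203.7], 0.56, [-0.0379, 0.1735, 0.006])]
bulb_near [([152.3, 144.2], 0.68, [-0.1361, -0.1618, 0.0]), ([325.5, 246.4], 0.51, [0.0471, 0.127, 0.0])]
gel_bottle []
side_stop [([303.1, 229.0], 0.72, [0.0001, 0.0799, 0.024])]
far_stop []
```

View pics/w10z.png

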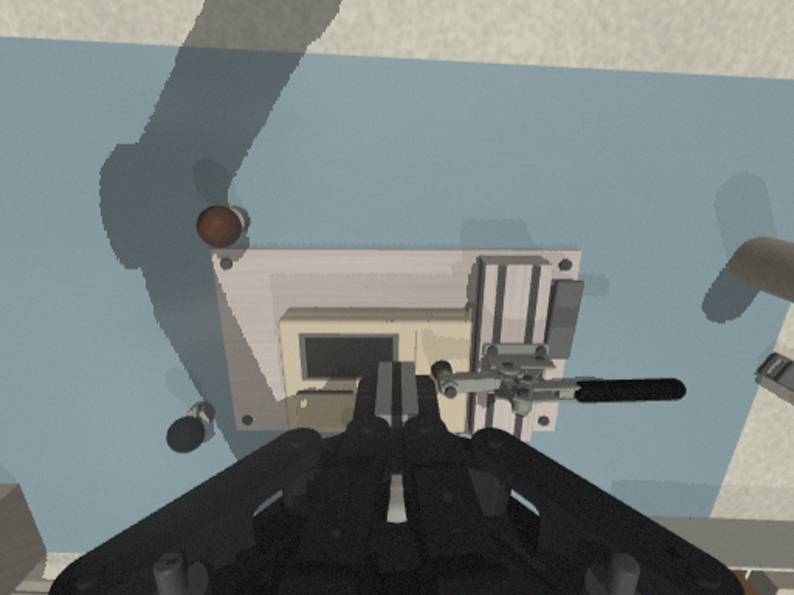

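View pics/s10z.png

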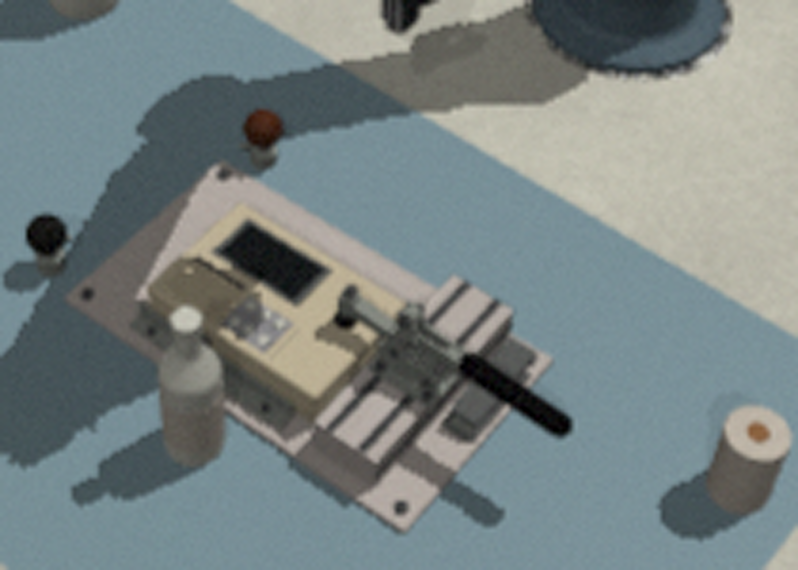

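```bash
python3 - <<'E'
from h import *
import json
P5=json.load(open("w5.json")); P=camera_params("wrist")
for n,f,p in (("w5","pics/w5.png",P5),("w10","pics/w10.png",P)):
    # rectify top plane z=.052 of the cradle at 0.5 mm/px
    xs=np.linspace(-.07,.03,200); ys=np.linspace(-.14,.10,480); Yg,Xg=np.meshgrid(ys,xs)
    pts=np.array([W(a,b,.052) for a,b in zip(Xg.ravel(),Yg.ravel())]); uv=proj(p,pts).astype(np.float32)
    im=cv2.remap(cv2.imread(f),uv[:,0].reshape(200,480),uv[:,1].reshape(200,480),cv2.INTER_CUBIC)
    cv2.imwrite(f"pics/rect_{n}.png",im)
a=cv2.imread("pics/rect_w5.png");b=cv2.imread("pics/rect_w10.png");cv2.imwrite("pics/rect.png",np.vstack([a,b]))
g=lambda i:np.float32(cv2.cvtColor(i,cv2.COLOR_BGR2GRAY))
for r in [(20,150,40,300),(20,110,40,180),(20,110,150,300)]:
    s=np.s_[r[0]:r[1],r[2]:r[3]]; print(np.array(cv2.phaseCorrelate(np.ascontiguousarray(g(a)[s]),np.ascontiguousarray(g(b)[s]))[0])*.5,"mm (y,x)")
E
```

```text
[-0.03293768  0.23181072] mm (y,x)
[-0.09295714  0.05890294] mm (y,x)
[-0.02551162  0.0198436 ] mm (y,x)
```

View pics/rect.png

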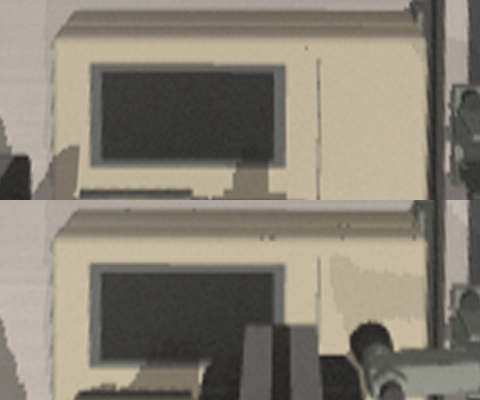

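The rectified views put the recorder within 0.3 mm of where it sat before clamping, still square. I'm handing the job in.

```bash
python3 - <<'E'
from bench import *
print(read_time_s()); print(sign_off())
E
```

```text
39.1
the job is handed in; nothing more can be done
None
```

The ECG recorder is home against both stops and clamped, and I handed the job in at 39.1 s. I pushed it with the fingers flat to the far stop, then to the side stop, then once more to the far stop as a check. The highest force read was about 12 N. I then pushed the clamp handle over centre onto its stop and moved the gripper clear.

**Last checks**
- **Stops:** The recorder came up firm against both stops, with the fingers within about 1 mm of where they should be when it is home.
- **After clamping:** It had moved less than 0.3 mm and was still square to the cradle.
- **Handle:** It snapped over and met a rigid stop at the expected height (about 90 mm), where I pressed with about 21 N. It stayed level after release, with the pad on the bare cover.
- **Other items:** Those in the last pictures, including both bulbs, the gel bottle and the clip under the handle, looked undisturbed. I did not look again at the spray bottle or the steel dish, but the gripper worked well away from them.

**Disagreements:** After release the trained network put the handle grip at 80 mm height in the scene camera, against the expected 90 mm. Its pad position was also too low to be possible. I trusted the finger contact height and the pictures over both. In the last views it reported nothing for the far stop or gel bottle, and it placed the recorder up to 7 mm off in x, which I put down to the network's error.

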